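# Change the battery packs of the cupboard work light and set it to half brightness

## Robot

A 7-joint arm with a two-finger parallel gripper is mounted at the origin on the work surface. World frame = base frame: x ahead of the robot, y to its left, z up, the work surface at z = 0. Lengths are in m, angles in rad, forces in N, time in s.
With the tool pointing down it reaches from about 0.425 to 0.875 m from the base axis. Payload 4.7 kg.
Tool frame: the origin (TCP) lies at the very end of the fingers, on their centre line; the grasp point (between the pads) lies 19 mm behind it; z points along the fingers, y is the line along which they close (so a half turn about z gives the same grasp; the last joint's range is limited). The gripper opens to 87 mm and grips with 3 to 60 N. Pads are 19 mm wide; open, the fingers measure 117 mm over their backs; the gripper's body (75 mm by 190 mm) begins 51 mm behind the grasp point.
Start: joints at [1.143, 0.321, -0.07, 1.45, 0.023, 1.371, -0.057], TCP at [0.278, -0.588, 0.199] pointing down, gripper open.
Joint ranges: [-2.86, 2.86], [-0.3, 2.09], [-1.38, 1.24], [0.06, 2.45], [-1.56, 4.7], [0.09, 2.05], [-2.69, 2.69]. Speed limits (rad/s): [2.57, 2.57, 3.14, 3.14, 3.14, 3.14, 3.14].

## Interface

Orientations are given as [roll, pitch, yaw] about the fixed x, y, z axes, in that order (R = Rz(yaw) Ry(pitch) Rx(roll)).
In Python, from plant import bot gives the robot as it stands.
- The arm moves only by the shell command python3 -m inch 'ROWS'. ROWS is JSON, a list of rows, each a list of 3 entries, a list of its own where there are three numbers: the shift along the world's x, y, z in units of 0.3 m (1.0 is 0.3 m), then the turn, a rotation vector about the world's x, y, z in units of 60 degrees (1.0 is 60 degrees), then the opening, from 0 (shut) to 1 (fully open). In form: [[[x, y, z], [rx, ry, rz], claw], ...]. A call has 1 to 20 rows; each row is the pose to reach, as a shift and turn from the pose commanded when the call began; what a row does not reach only later rows make up. A row lasts 1/8 s, in which the tool goes at most 62.5 mm and 10.7 degrees, less where a joint would pass 70% of its speed; a pose out of reach is approached as far as the arm can. A call with a number of a shift or a turn outside -1 to 1 is refused whole. A call with a gripper value outside its range is refused whole. The fingers move at their own pace and stop on an object; the grip force is fixed at half the most. Time passes only in rows, so rows that repeat a pose let the fingers close. It gives the time, the measured TCP pose, the force, the opening and the grip force at its end, in the units of the state.
- bot.observe(): the state, without advancing time (a new reading comes with each control period).
- bot.read_camera(name): name is "scene" or "top"; returns the picture (384x512x3 uint8, red, green, blue); there is no depth.
- bot.camera_model(name): a dict with "vfov" (degrees; the focal length in pixels is half the picture's height over the tangent of half this angle, whatever the lens; pixels are square), "cx", "cy" (the principal point, pixels), "rvec" (rotation vector, rad) and "tvec" (3), from world to camera coordinates, as OpenCV has them. Camera axes: x right, y down, z forward; pixel columns grow to the right and rows downward; lengths in m; the calibration is good to about 2 mm. A picture is of the moment at which its call begins. camera_model takes no time and is no camera call.
- bot.close_job(): hands the job in; it is judged then, once.
The state is a dict: "clock": time; "joints": joint angles; "joint_velocities": joint speeds; "joint_efforts": joint torques, N m; "tool_pos": TCP position; "orientation": TCP orientation; "ft_force": force on the tool from outside, world axes, zero at the start; "torque": the same for the moment, N m; "width": finger opening in m; "finger_force": force on a finger pad.
Only numpy, scipy, OpenCV 4.12 (cv2) and the standard library are available. Lean on these libraries where they do the work, as an engineer would, in place of code of your own. Each camera call takes 0.05 s, during which the arm holds its last target. There are 200 camera calls.

## Task

Get the work light ready for use: turn its dimmer lever right back to off, slide the battery cover fully open, put the spent blue packs from the bay into the wooden box, and lay every fresh black-and-orange pack from the worktop flat in a slot of its own with its brass contacts towards the lens side. Then slide the cover fully shut and set the lever to half brightness, the yellow mark. Keep the lamp off all the while the cover is open, and leave the torch, the food container and the brush where they are.

Things in the scene. Friction and masses are not known exactly. Their poses are not given: they have to be found in the camera images.
- lamp: Fixed yellow-black work light, 347 mm wide (y -165 to 182), 158 deep (x -66 to 92), 112 high. Origin on the worktop under the seam of its halves; x to the white lens, y to the battery bay, z up. Half y<0: black control panel, top z=112, with the dimmer lever. Half y>0: bay, rim z=104, inner x -56 to 56, four slots along x, brass terminals at their +x ends; cover above it, top z=100.
- slot1 (a point): Floor centre of slot 1 (lamp frame x=0, y=39, z=60 mm); lamp's axes. Slot 60 mm long (x), 34 to 36 wide, 8 deep, for one pack: ribs (4 mm thick) and end ledges reach z=68; above them the bay is 112 mm long in x, room for fingers at a pack's two ends. A pack in it reaches z=88; the cover's underside is at z=96.
- slot2 (a point): Floor centre of slot 2 (lamp frame x=0, y=77, z=60 mm); lamp's axes. Slot 60 mm long (x), 34 to 36 wide, 8 deep, for one pack: ribs (4 mm thick) and end ledges reach z=68; above them the bay is 112 mm long in x, room for fingers at a pack's two ends. A pack in it reaches z=88; the cover's underside is at z=96.
- slot3 (a point): Floor centre of slot 3 (lamp frame x=0, y=115, z=60 mm); lamp's axes. Slot 60 mm long (x), 34 to 36 wide, 8 deep, for one pack: ribs (4 mm thick) and end ledges reach z=68; above them the bay is 112 mm long in x, room for fingers at a pack's two ends. A pack in it reaches z=88; the cover's underside is at z=96.
- slot4 (a point): Floor centre of slot 4 (lamp frame x=0, y=153, z=60 mm); lamp's axes. Slot 60 mm long (x), 34 to 36 wide, 8 deep, for one pack: ribs (4 mm thick) and end ledges reach z=68; above them the bay is 112 mm long in x, room for fingers at a pack's two ends. A pack in it reaches z=88; the cover's underside is at z=96.
- cover (a joint): Slide of the dark battery cover (4 mm thick), m: 0 = fully shut, 0.150 = fully open (end stops); grows as the cover moves to the lamp's -y, in under the control panel. Stays where it is left; about 2 N moves it. Fully open, its edge is at lamp y=22 mm and all four slots are free.
- cover_handle (a point): Middle of the top of the yellow upright bar on the cover: 40 mm long (x), 14 thick (y), 26 tall, foot at z=100, top z=126 in the lamp frame. Lamp's axes. Lamp y = 160 mm shut, 10 mm fully open, then 3 mm off the panel's edge, so pinch it across its 40 mm length. Moves with the cover.
- dimmer (a joint): Angle q of the orange lever about its upright pivot, rad: 0 = off (end stop, red mark), 0.9 = half (long yellow mark mid-scale), 1.8 = full (end stop); white ticks each 0.3. The grip lies from dimmer_pivot in lamp-frame direction (cos a, sin a), a = pi+0.9-q: at 0.9 along -x, at 0 turned away from the bay (-y), at 1.8 towards it. Friction-held, 2 N at the grip.
- dimmer_grip (a point): Centre of the lever's upright round grip, 15 mm diameter; the grip's top is 10 mm above this point (z=148 in the lamp frame), the panel 26 mm below it. Moves with the lever on a circle of radius 56 mm about dimmer_pivot.
- dimmer_pivot (a point): The lever's upright pivot axis at the panel's top (lamp frame x=26, y=-83, z=112 mm). Axes as the lamp's.
- pack1: Fresh rechargeable stick battery pack, loose on the worktop: square bar 54 mm long (its x) and 28 x 28 mm, 95 g; black with an orange tail (-x end), a white band and brass contacts at the +x end. Origin at its centre, so 14 mm above what it lies on; any of its four long faces may be up. None if absent in this start (two or three are there) or while held.
- pack2: Fresh rechargeable stick battery pack, loose on the worktop: square bar 54 mm long (its x) and 28 x 28 mm, 95 g; black with an orange tail (-x end), a white band and brass contacts at the +x end. Origin at its centre, so 14 mm above what it lies on; any of its four long faces may be up. None if absent in this start (two or three are there) or while held.
- pack3: Fresh rechargeable stick battery pack, loose on the worktop: square bar 54 mm long (its x) and 28 x 28 mm, 95 g; black with an orange tail (-x end), a white band and brass contacts at the +x end. Origin at its centre, so 14 mm above what it lies on; any of its four long faces may be up. None if absent in this start (two or three are there) or while held.
- pack4: Fresh rechargeable stick battery pack, loose on the worktop: square bar 54 mm long (its x) and 28 x 28 mm, 95 g; black with an orange tail (-x end), a white band and brass contacts at the +x end. Origin at its centre, so 14 mm above what it lies on; any of its four long faces may be up. None if absent in this start (two or three are there) or while held.
- pack1_contacts (a point): Centre of the brass contact end of pack1: 27 mm from its centre along its x.
- pack2_contacts (a point): Centre of the brass contact end of pack2: 27 mm from its centre along its x.
- pack3_contacts (a point): Centre of the brass contact end of pack3: 27 mm from its centre along its x.
- pack4_contacts (a point): Centre of the brass contact end of pack4: 27 mm from its centre along its x.
- spent1: Spent battery pack, blue all over but for its white band and brass contact end (+x); same shape, size and mass as pack1. If present (one or two are) it starts in slot2, under the cover, contacts to the lens. Origin at its centre. None if absent or while held.
- spent2: Spent battery pack, blue all over but for its white band and brass contact end (+x); same shape, size and mass as pack1. If present (one or two are) it starts in slot4, under the cover, contacts to the lens. Origin at its centre. None if absent or while held.
- crate: Fixed dark wooden box, open above, for spent packs: 220 mm (its x) by 150 mm (y), 60 mm high, walls and floor 9 mm thick. Origin at the centre of its underside.
- torch: Bystander: black and yellow cordless torch standing on its battery foot, 75 x 95 mm, 180 mm high. Origin at the foot's underside.
- cereal: Bystander: square clear food container with white lid, 106 x 106 mm, 190 mm high. Origin at its underside.
- brush: Bystander: wooden hand brush lying along its x, 240 mm long (105 mm of handle to -x, 135 mm of head to +x), 39 mm high. Origin where they meet, on the worktop.
Mind the look-alikes: they are no part of the job. What is shaped like the pack2 but green or turquoise is not meant.

How it is judged:
On the way, in this order (a step that is already met when the one before it is completed fails the run):
1. the dimmer lever is turned to off (value of joint dimmer below 0.1 rad), for 0.2 s.
2. the battery cover is fully open (value of joint cover above 0.14 m), for 0.2 s.
3. the spent packs are in the box and every fresh pack lies in a slot, contacts towards the lens (x of pack1_contacts in the frame of lamp between 0.02 and 0.034 m and x of pack1 in the frame of lamp between -0.007 and 0.007 m and y of pack1 in the frame of lamp between 0.03 and 0.162 m and z of pack1 in the frame of lamp between 0.068 and 0.078 m and x of pack2_contacts in the frame of lamp between 0.02 and 0.034 m and x of pack2 in the frame of lamp between -0.007 and 0.007 m and y of pack2 in the frame of lamp between 0.03 and 0.162 m and z of pack2 in the frame of lamp between 0.068 and 0.078 m and x of pack3_contacts in the frame of lamp between 0.02 and 0.034 m and x of pack3 in the frame of lamp between -0.007 and 0.007 m and y of pack3 in the frame of lamp between 0.03 and 0.162 m and z of pack3 in the frame of lamp between 0.068 and 0.078 m and x of pack4_contacts in the frame of lamp between 0.02 and 0.034 m and x of pack4 in the frame of lamp between -0.007 and 0.007 m and y of pack4 in the frame of lamp between 0.03 and 0.162 m and z of pack4 in the frame of lamp between 0.068 and 0.078 m and x of spent1 in the frame of crate between -0.1 and 0.1 m and y of spent1 in the frame of crate between -0.066 and 0.066 m and z of each of spent1, spent2 in the frame of crate below 0.045 m and x of spent2 in the frame of crate between -0.1 and 0.1 m and y of spent2 in the frame of crate between -0.066 and 0.066 m), for 0.3 s.
4. the cover is fully shut over the fresh packs (all of step 3 and value of joint cover below 0.005 m), for 0.2 s.
5. the lever is set to half brightness (value of joint dimmer between 0.81 and 0.99 rad), for 0.3 s.
At the end, for the whole second after the job is handed in: Spent packs lie in the wooden box; every fresh pack lies flat in a slot (centre 68 to 78 mm above the worktop, within 7 mm of mid-slot lengthwise), contacts to the lens; the cover is shut to within 5 mm; the lever is within 0.09 rad of the half mark (all of step 4 and all of step 5); the robot touches nothing.
It fails at once if the lamp is switched on while the battery cover is open (value of joint dimmer above 0.25 rad and value of joint cover above 0.07 m).
It fails at once if the torch is pushed from its place (distance of torch from where it was at the start of the episode above 0.04 m).
It fails at once if the brush is pushed from its place (distance of brush from where it was at the start of the episode above 0.04 m).
It fails at once if the food container is pushed from its place (distance of cereal from where it was at the start of the episode above 0.04 m).
Of pack1, pack2, pack3, pack4 only 2 to 3 are there at a start; the rules pass over those that are not, and their reading is None.
Of spent1, spent2 only 1 to 2 are there at a start; the rules pass over those that are not, and their reading is None.
At some moment in a run one of pack1, pack2, pack3, pack4 may be knocked a few centimetres aside while the robot is not near it.
Once in a run the grip may slacken for a moment while it holds something.
It also fails if it takes over 210 s, if anything falls off the work surface, if the arm or the gripper's body presses on something with over 40 N, if the wrist force passes 120 N, or if a joint passes its speed limit or range.

## Working session

There is one attempt and no reset: what is moved stays moved. The work goes in short steps, Python scripts to look and compute and a shell command to move; the robot and the scene stay as the last step left them, time stands still between calls to the robot, and variables do not carry over. Pictures are saved under pics/ and viewed, at most 14 in all, crops included, and the job is handed in when it is done.

```bash
mkdir -p pics; cat > h.py <<'E'
import numpy as np, cv2
from plant import bot
def cam(n):
    m=bot.camera_model(n); f=192/np.tan(np.radians(m["vfov"])/2)
    K=np.array([[f,0,m["cx"]],[0,f,m["cy"]],[0,0,1]]); R=cv2.Rodrigues(np.array(m["rvec"],float))[0]
    return K,R,np.array(m["tvec"],float).ravel()
def px2w(n,uv,z):
    K,R,t=cam(n); d=R.T@np.linalg.inv(K)@np.array([uv[0],uv[1],1.]); c=-R.T@t
    return c+d*(z-c[2])/d[2]
def w2px(n,p):
    K,R,t=cam(n); q=K@(R@np.array(p,float)+t); return q[:2]/q[2]
def snap(n,name,crop=None,s=1):
    im=bot.read_camera(n)[:,:,::-1]
    if crop: im=im[crop[1]:crop[3],crop[0]:crop[2]]
    im=cv2.resize(im,None,fx=s,fy=s,interpolation=cv2.INTER_CUBIC); cv2.imwrite("pics/"+name,im)
E
python3 - <<'E'
from h import *
print(bot.observe()); print(bot.camera_model("top"),bot.camera_model("scene"))
snap("top","t0.png",s=1.5); snap("scene","s0.png",s=1.5)
E
```

```text
{'clock': 0.0, 'joints': array([ 1.14310291,  0.3218341 , -0.07009844,  1.45166152,  0.02256893,
        1.37078351, -0.05692032]), 'joint_velocities': array([-1.60564396e-03,  1.86522167e-04,  1.18698908e-04,  7.55543429e-04,
       -9.21002675e-04, -9.35106088e-05, -3.55357729e-04]), 'joint_efforts': array([-1.32998812e-04, -4.91281128e+01, -4.03564554e-01, -3.12526238e+01,
       -6.36726804e-02,  4.35681792e-02,  1.72794994e-04]), 'tool_pos': array([ 0.27763475, -0.58707213,  0.1981612 ]), 'orientation': array([-3.13969400e+00,  6.21883581e-05,  4.41810227e-01]), 'ft_force': array([-0.29375547, -0.01168482,  0.25281766]), 'torque': array([-0.04815095, -0.06382224,  0.01917628]), 'finger_force': 0.0, 'width': 0.0869773403993817}
{'vfov': 53.9665008223415, 'cx': 248.7122554103999, 'cy': 196.8814990045411, 'rvec': array([ 2.18612998, -2.18051504,  0.08264106]), 'tvec': array([0.02663105, 0.58114858, 1.32874246])} {'vfov': 44.99276974515078, 'cx': 250.72050771609418, 'cy': 189.8867156832533, 'rvec': array([ 2.37239698,  0.79966245, -0.29311218]), 'tvec': array([-0.45809899, -0.20942254,  1.68022536])}
```

View pics/t0.png

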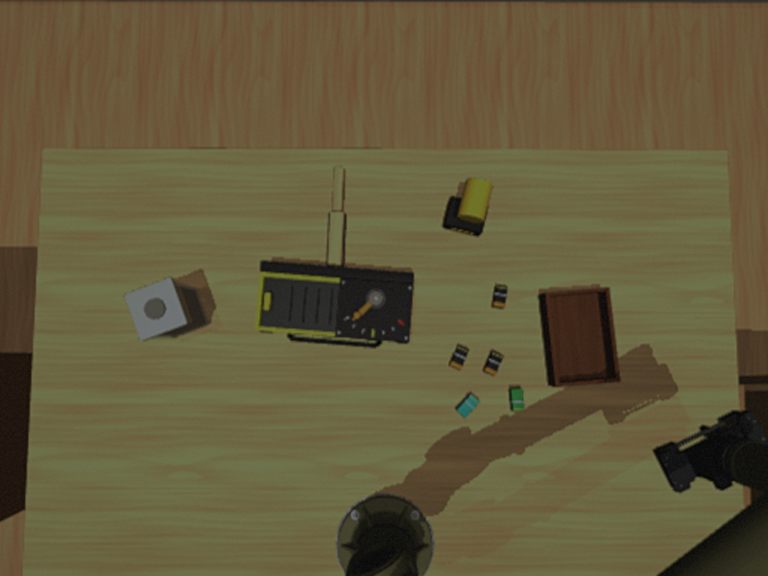

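View pics/s0.png

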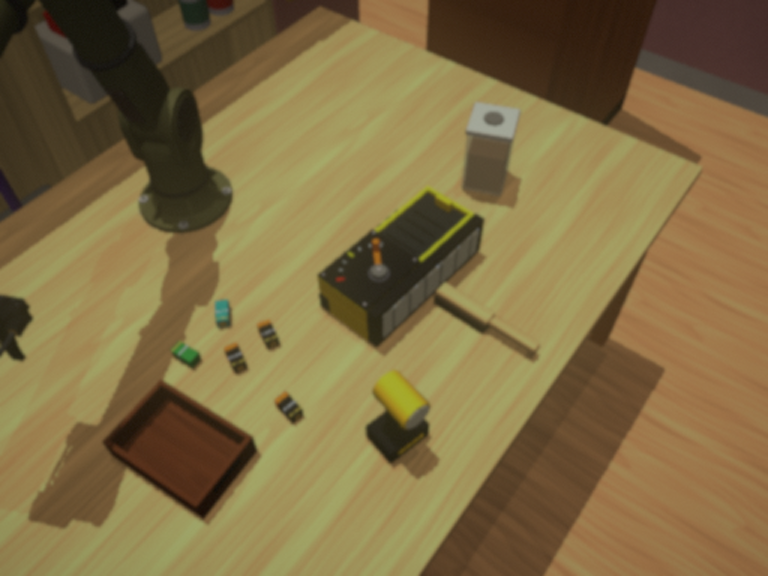

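Top view (x1.5): the lamp is at about (337,303) with the lens up (+x) and the lever at (362,310). Three fresh packs are at (500,296), (459,357) and (493,362), and the crate is at (579,337). The turquoise and green look-alikes are at (467,405) and (517,399).

```bash
python3 - <<'E'
from h import *
snap("top","t1.png",(165,165,285,240),6.5); snap("top","t2.png",(285,180,425,275),5.7)
E
```

```text
(no output)
```

View pics/t1.png

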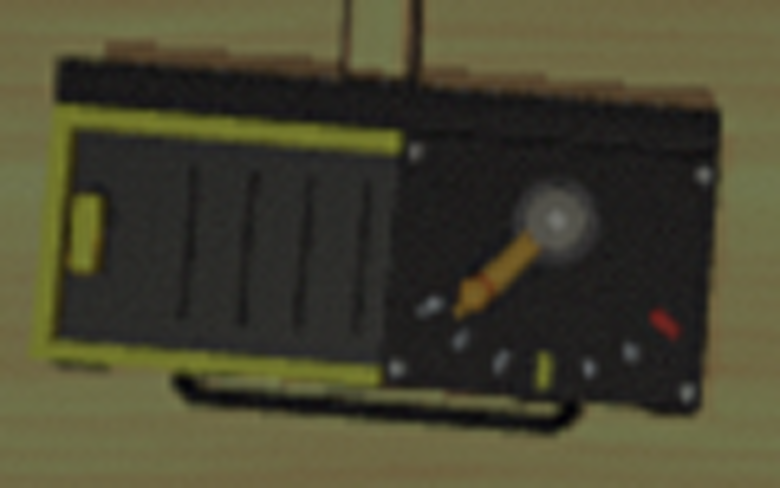

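View pics/t2.png

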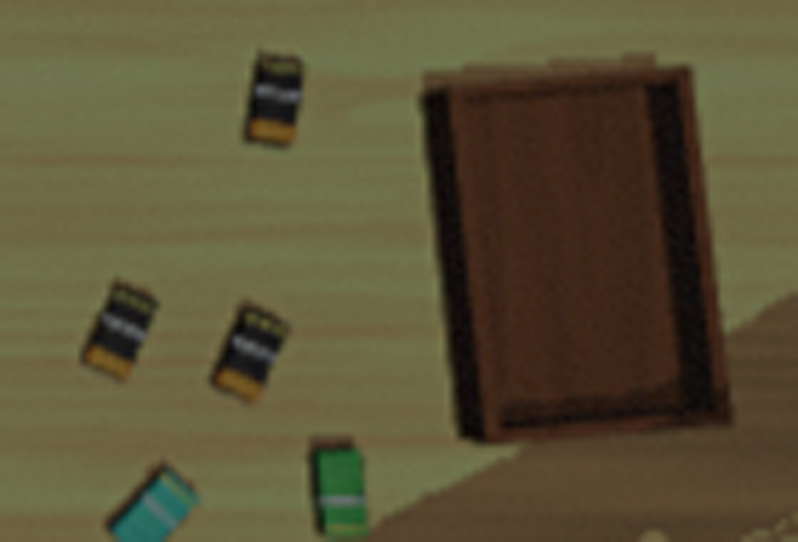

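Crop t1 shows the handle at (86,233), the pivot at (556,219) and the lever grip at about (472,297), near q≈1.6. Crop t2 shows three fresh packs, all with brass ends roughly towards +x, and the box spanning (425,90) to (728,425).

```bash
cat > fit.py <<'E'
from h import *
from scipy.optimize import least_squares
def c1(U,V,o=(165,165),s=6.5): return np.array([o[0]+(U+.5)/s-.5,o[1]+(V+.5)/s-.5])
def c2(U,V): return c1(U,V,(285,180),5.7)
def T(p,X): c,s=np.cos(p[2]),np.sin(p[2]); return np.array([p[0]+c*X[0]-s*X[1],p[1]+s*X[0]+c*X[1],X[2]])
def fit(obj,pix,p0,cam="top"):
    r=least_squares(lambda p:np.concatenate([w2px(cam,T(p,X))-u for X,u in zip(obj,pix)]),p0,loss="soft_l1")
    return r.x,r.fun.reshape(-1,2)
E
python3 - <<'E'
from fit import *
print("cam c",-cam("top")[1].T@cam("top")[2])
obj=[(0,.160,.126),(.026,-.083,.135),(-.066,.182,.104),(-.066,-.165,.112),(-.066,0,.104)]
pix=[c1(86,233),c1(556,219),c1(35,357),c1(697,412),c1(382,385)]
L,r=fit(obj,pix,[.6,.1,0]); print("lamp",L,"\n",r.round(2))
g=px2w("top",c1(472,297),.146); pv=T(L,(.026,-.083,0)); d=(g-pv)[:2]
a=np.arctan2(d[1],d[0])-L[2]; print("grip",g,"r",np.hypot(*d),"q",(np.pi+.9-a)%(2*np.pi))
# packs: corners order contacts-left, contacts-right, tail-right, tail-left (left=+y), top z=.028
o=[(.027,.014,.028),(.027,-.014,.028),(-.027,-.014,.028),(-.027,.014,.028)]
for P in ([(260,54),(303,60),(292,146),(247,140)],[(118,283),(158,296),(123,378),(83,362)],[(245,304),(289,320),(252,400),(211,383)]):
    q=[c2(*x) for x in P]; x,r=fit(o,q,list(px2w("top",q[0],.028)[:2])+[0]); print("pack",x.round(4),np.hypot(*x[:2]).round(3),r.round(1).tolist())
    p=[px2w("top",u,.028)[:2] for u in q]; print([round(1e3*np.linalg.norm(p[i]-p[i-1])) for i in range(4)])
o=[(.11,.075,.06),(.11,-.075,.06),(-.11,-.075,.06),(-.11,.075,.06)]
q=[c2(*x) for x in [(425,88),(690,66),(730,425),(462,440)]]
x,r=fit(o,q,[.6,-.4,0]); print("crate",x,r.round(1).tolist())
E
```

```text
cam c [0.47964534 0.02866093 1.36861913]
lamp [ 0.5493117   0.10693231 -0.07963346] 
 [[-1.26 -0.35]
 [ 0.44 -0.19]
 [-0.6   0.08]
 [ 1.05  0.18]
 [ 0.18  0.25]]
grip [0.52809573 0.06541916 0.146     ] r 0.05930401534184456 q 1.6386926433217095
pack [ 0.5805 -0.2721 -0.1481] 0.641 [[-0.2, 0.0], [0.1, 0.1], [-0.0, -0.0], [0.1, -0.1]]
[55, 27, 54, 28]
pack [ 0.4373 -0.1739 -0.4045] 0.471 [[-0.3, -0.4], [0.0, 0.4], [0.3, 0.2], [-0.0, -0.2]]
[54, 26, 55, 27]
pack [ 0.424  -0.2536 -0.419 ] 0.494 [[0.1, -0.3], [-0.3, 0.2], [0.1, 0.2], [0.0, -0.1]]
[53, 29, 55, 27]
crate [ 0.48504955 -0.44655894  0.07624508] [[2.0, -0.9], [-1.7, -0.2], [-2.0, 0.3], [1.6, 0.9]]
```

```bash
python3 - <<'E'
from fit import *
obj=[(0,.160,.126),(.026,-.083,.135),(-.066,.182,.104),(-.066,-.165,.112),(-.066,0,.104),(.056,0,.104),(.066,.182,.104)]
pix=[c1(83,233),c1(556,219),c1(33,357),c1(700,412),c1(382,385),c1(401,152),c1(53,105)]
L,r=fit(obj,pix,[.6,.1,0]); print("lamp",L,"\n",r.round(2))
for X in [(0,.160,.126),(0,.010,.126),(.026,-.083,.112)]+[(0,y,.06) for y in(.039,.077,.115,.153)]: print(X,T(L,X).round(4),np.hypot(*T(L,X)[:2]).round(3))
for q in np.r_[1.64,1.5,1.2,.9,.6,.3,0]:
  a=np.pi+.9-q; print(round(q,2),T(L,(.026+.056*np.cos(a),-.083+.056*np.sin(a),.138)).round(4))
im=bot.read_camera("top")
# lever: orange mask
crop=im[195:220,225:255].astype(int); m=(crop[...,0]>1.6*crop[...,2])&(crop[...,0]>crop[...,1]+25)
v,u=np.nonzero(m); print(list(zip(u+225,v+195)))
E
```

```text
lamp [ 0.54925075  0.10752192 -0.07724657] 
 [[-0.99 -0.21]
 [ 0.24 -0.23]
 [-0.44  0.23]
 [ 0.47  0.08]
 [ 0.05  0.27]
 [ 0.19 -0.07]
 [ 0.22 -0.07]]
(0, 0.16, 0.126) [0.5616 0.267  0.126 ] 0.622
(0, 0.01, 0.126) [0.55   0.1175 0.126 ] 0.562
(0.026, -0.083, 0.112) [0.5688 0.0228 0.112 ] 0.569
(0, 0.039, 0.06) [0.5523 0.1464 0.06  ] 0.571
(0, 0.077, 0.06) [0.5552 0.1843 0.06  ] 0.585
(0, 0.115, 0.06) [0.5581 0.2222 0.06  ] 0.601
(0, 0.153, 0.06) [0.5611 0.2601 0.06  ] 0.618
1.64 [0.5305 0.0636 0.138 ]
1.5 [0.5251 0.0579 0.138 ]
1.2 [0.5167 0.0434 0.138 ]
0.9 [0.5129 0.0271 0.138 ]
0.6 [0.5142 0.0104 0.138 ]
0.3 [ 0.5202 -0.0052  0.138 ]
0.0 [ 0.5307 -0.0183  0.138 ]
[(np.int64(238), np.int64(207)), (np.int64(239), np.int64(207)), (np.int64(240), np.int64(207)), (np.int64(237), np.int64(208)), (np.int64(238), np.int64(208)), (np.int64(239), np.int64(208)), (np.int64(240), np.int64(208)), (np.int64(236), np.int64(209)), (np.int64(237), np.int64(209)), (np.int64(239), np.int64(209)), (np.int64(240), np.int64(209)), (np.int64(239), np.int64(210)), (np.int64(240), np.int64(210)), (np.int64(236), np.int64(211)), (np.int64(238), np.int64(211))]
```

```bash
python3 -m inch '[[[0.5,0.9,0.15],[0,0,1],1],[[0.5,0.9,0.15],[0,0,1],1],[[0.5,0.9,0.15],[0,0,1],1],[[0.5,0.9,0.15],[0,0,1],1],[[0.5,0.9,0.15],[0,0,1],1],[[0.5,0.9,0.15],[0,0,1],1],[[0.5,0.9,0.15],[0,0,1],1]]'; python3 -m inch '[[[0.34,1,0],[0,0,0],1],[[0.34,1,0],[0,0,0],1],[[0.34,1,0],[0,0,0],1],[[0.34,1,0],[0,0,0],1],[[0.34,1,0],[0,0,0],1],[[0.34,1,0],[0,0,0],1],[[0.34,1,0],[0,0,0],1]]'
```

```text
clock: 1.12
tool_pos: [0.428, -0.3173, 0.2444]
orientation: [3.142, 0.001, 1.489]
ft_force: [0.2, 0.0, -0.2]
width: 0.0872
finger_force: 0.0
clock: 2.0
tool_pos: [0.5298, -0.019, 0.2439]
orientation: [-3.141, 0.001, 1.486]
ft_force: [0.2, -0.7, -0.1]
width: 0.0873
finger_force: 0.0
```

```bash
python3 -m inch '[[[0,0.278,-0.1],[0,0,-1],0.5],[[0,0.278,-0.1],[0,0,-1],0.5],[[0,0.278,-0.1],[0,0,-1],0.5],[[0,0.278,-0.1],[0,0,-1],0.5],[[0,0.278,-0.1],[0,0,-1],0.5],[[0,0.278,-0.1],[0,0,-1],0.5]]'; python3 -m inch '[[[0,0,0],[0,0,-0.5],0.5],[[0,0,0],[0,0,-0.5],0.5],[[0,0,0],[0,0,-0.5],0.5],[[0,0,-0.15],[0,0,-0.5],0.5],[[0,0,-0.26],[0,0,-0.5],0.5],[[0,0,-0.26],[0,0,-0.5],0.5],[[0,0,-0.26],[0,0,-0.5],0.5]]'
python3 - <<'E'
from h import *
snap("top","t3.png",(205,165,285,225),8)
E
```

```text
clock: 2.75
tool_pos: [0.53, 0.0622, 0.2139]
orientation: [3.141, 0.001, 0.431]
ft_force: [0.4, -0.5, -0.1]
width: 0.0448
finger_force: 0.0
clock: 3.62
tool_pos: [0.5309, 0.0643, 0.1375]
orientation: [3.141, -0.002, -0.085]
ft_force: [0.3, -0.4, 0.4]
width: 0.0434
finger_force: 0.0
```

View pics/t3.png

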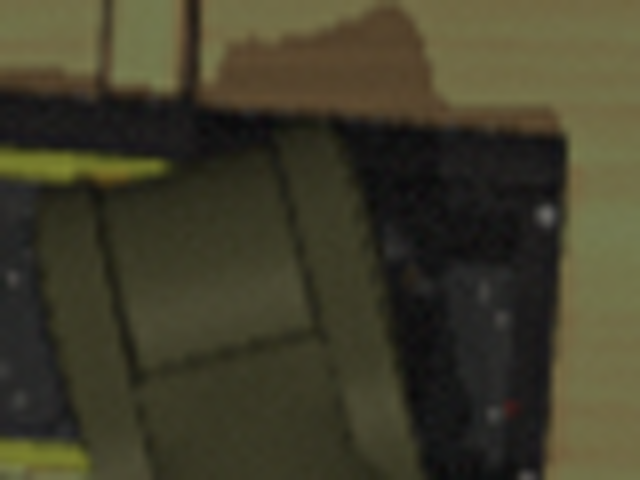

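The wrist hides the lever from above, so I'll close on it and use the finger width to check.

```bash
python3 -m inch '[[[0,0,-0.015],[0,0,0],0.5],[[0,0,-0.015],[0,0,0],0],[[0,0,-0.015],[0,0,0],0],[[0,0,-0.015],[0,0,0],0],[[0,0,-0.015],[0,0,0],0],[[0,0,-0.015],[0,0,0],0]]'
```

```text
clock: 4.42
tool_pos: [0.5299, 0.0658, 0.1318]
orientation: [3.142, 0.0, -0.082]
ft_force: [-0.0, -0.6, 1.3]
width: 0.0041
finger_force: 0.0
```

```bash
python3 -m inch '[[[0,0,0.1],[0,0,0],0],[[0,0,0.2],[0,0,0],0.5],[[0,-0.4,0.25],[0,0,0],0.5],[[0,-0.8,0.25],[0,0,0],0.5],[[0,-0.8,0.25],[0,0,0],0.5],[[0,-0.8,0.25],[0,0,0],0.5]]'
python3 - <<'E'
from h import *
snap("top","t4.png",(205,170,285,230),8);snap("scene","s4.png",(200,120,330,230),6)
E
```

```text
clock: 5.18
tool_pos: [0.5295, -0.1771, 0.2071]
orientation: [3.141, -0.0, -0.083]
ft_force: [-0.1, -0.8, -0.8]
width: 0.0405
finger_force: 0.0
```

View pics/t4.png

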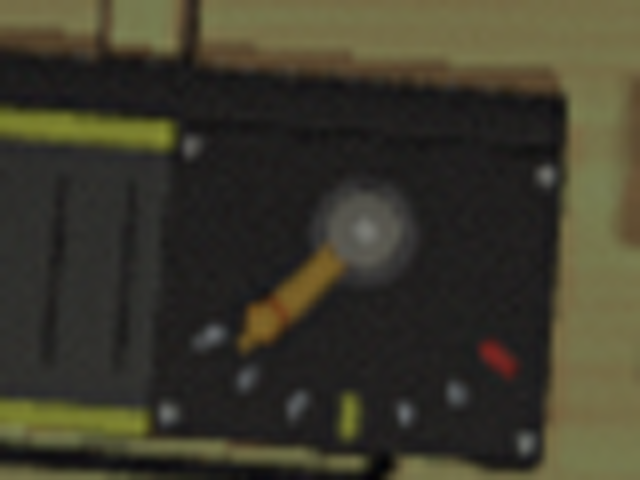

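View pics/s4.png

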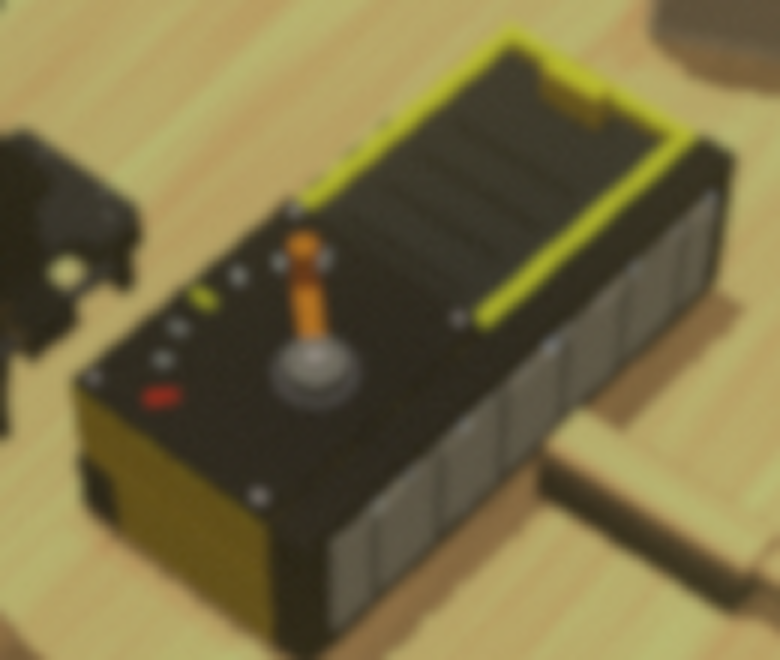

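Both views show the lever untouched, near the second white tick (q≈1.5). The grip is at top crop (263,323) and scene crop (303,245). I'll triangulate it from the two.

```bash
python3 - <<'E'
from fit import *
def tri(ut,us):
    P=[K@np.c_[R,t] for K,R,t in (cam("top"),cam("scene"))]
    X=cv2.triangulatePoints(P[0],P[1],np.array(ut,float),np.array(us,float)); X=(X[:3]/X[3]).ravel()
    return X, w2px("top",X)-ut, w2px("scene",X)-us
ct=lambda U,V:c1(U,V,(205,170),8); cs=lambda U,V:c1(U,V,(200,120),6)
for n,a,b in [("grip",(263,320),(303,240)),("hub",(365,230),(316,352)),("red",(498,360),(162,397)),("yel",(350,417),(205,298)),("screwTR",(545,176),(259,495)),("screwTL",(190,146),(458,318)),("screwBL",(169,413),(297,211)),("screwBR",(526,443),(92,377))]:
    print(n,*[x.round(4) for x in tri(ct(*a),cs(*b))])
print(bot.observe()["tool_pos"], w2px("scene",bot.observe()["tool_pos"]),w2px("top",bot.observe()["tool_pos"]))
E
```

```text
grip [0.5296 0.0639 0.1498] [0.1852 0.2085] [ 0.1981 -0.0196]
hub [0.5681 0.0231 0.1295] [0.0464 0.0524] [ 0.0514 -0.005 ]
red [ 0.5149 -0.0329  0.11  ] [0.1559 0.1703] [ 0.1709 -0.0119]
yel [0.4916 0.0293 0.1109] [-0.0087 -0.0097] [-0.0093  0.0007]
screwTR [ 0.5917 -0.0526  0.1121] [0.1712 0.1902] [ 0.1954 -0.0168]
screwTL [0.6036 0.0957 0.1119] [0.247  0.2859] [ 0.2737 -0.0348]
screwBL [0.493  0.1045 0.1113] [0.0177 0.02  ] [ 0.0187 -0.0018]
screwBR [ 0.48   -0.0447  0.1117] [0.2626 0.2825] [ 0.2836 -0.0165]
[ 0.52835774 -0.1829536   0.20642866] [192.75356808 201.02020818] [317.16506143 209.6134204 ]
```

```bash
python3 - <<'E'
from h import *
for n,c,s in (("scene",(130,90,260,220),4.4),("top",(250,150,380,280),4.4)):
    im=bot.read_camera(n)[:,:,::-1]; im=cv2.resize(im[c[1]:c[3],c[0]:c[2]],None,fx=s,fy=s)
    im=cv2.convertScaleAbs(im,alpha=1.8)
    p=bot.observe()["tool_pos"]
    for dz in (0,.05,.1):
        q=(w2px(n,p+[0,0,dz])-c[:2]+.5)*s; cv2.drawMarker(im,tuple(int(x) for x in q),(0,0,255),0,12)
    cv2.imwrite("pics/m_%s.png"%n,im)
cv2.imwrite("pics/m.png",cv2.resize(np.hstack([cv2.imread("pics/m_scene.png"),cv2.imread("pics/m_top.png")]),(800,400)))
E
```

```text
(no output)
```

View pics/m.png

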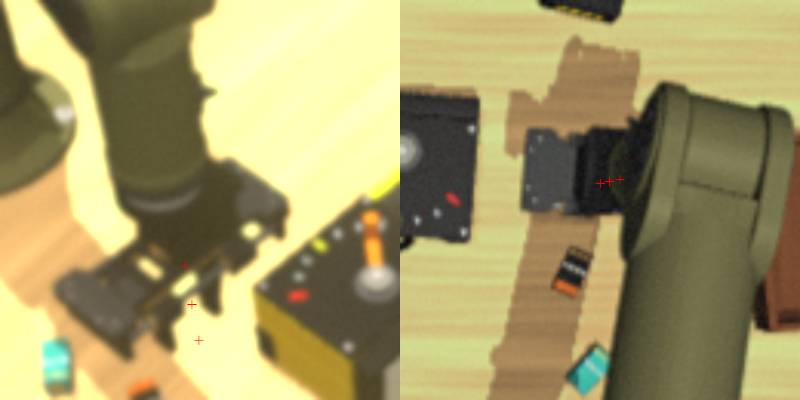

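```bash
python3 -m inch '[[[0,0,0],[0,0,0],0.5],[[0,0,0],[0,0,0],0.5]]'; python3 - <<'E'
from h import *
p=bot.observe()["tool_pos"];print(p,bot.observe()["joints"].round(4))
n="scene";c=(150,130,230,230);s=6
R=cv2.Rodrigues(np.array([0,0,bot.observe()["orientation"][2]]))[0]
im=bot.read_camera(n)[:,:,::-1]; im=cv2.resize(im[c[1]:c[3],c[0]:c[2]],None,fx=s,fy=s,interpolation=cv2.INTER_CUBIC)
im=cv2.convertScaleAbs(im,alpha=2.2,beta=20)
w=bot.observe()["width"]
for sg in (1,-1):
  for z in (0,.07):
    for dx in (-.0095,.0095):
      q=(w2px(n,p+R@[dx,sg*w/2,z])-c[:2]+.5)*s; cv2.drawMarker(im,tuple(int(x) for x in q),(0,0,255) if z==0 else (255,0,0),0,14)
cv2.imwrite("pics/m2.png",im)
E
```

```text
clock: 5.62
tool_pos: [0.5302, -0.1725, 0.2069]
orientation: [-3.142, -0.0, -0.079]
ft_force: [0.4, -0.3, -0.3]
width: 0.0433
finger_force: 0.0
[ 0.5302368  -0.1724587   0.20689004] [ 0.6655  0.1458 -0.439   1.6607  0.0633  1.349  -1.433 ]
```

View pics/m2.png

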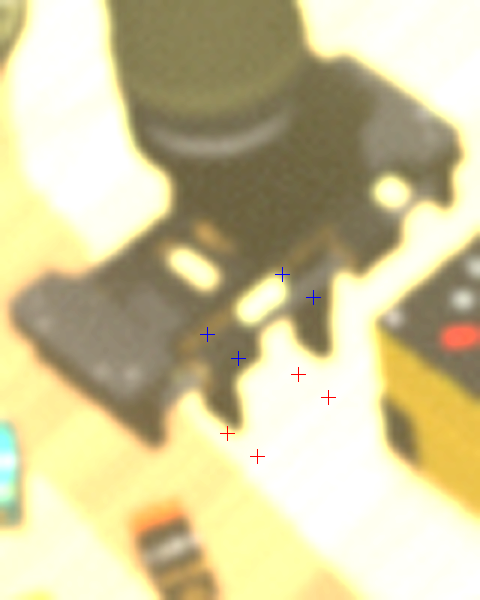

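The marks drawn at the reported TCP sit about 20 mm below the fingertips in the picture. I'll touch the empty table to check the height.

```bash
python3 -m inch '[[[0,0,-0.2],[0,0,0],0.5],[[0,0,-0.4],[0,0,0],0.5],[[0,0,-0.6],[0,0,0],0.5],[[0,0,-0.65],[0,0,0],0.5],[[0,0,-0.67],[0,0,0],0.5],[[0,0,-0.67],[0,0,0],0.5]]';python3 -m inch '[[[0,0,-0.01],[0,0,0],0.5],[[0,0,-0.017],[0,0,0],0.5],[[0,0,-0.017],[0,0,0],0.5]]'
```

```text
clock: 6.42
tool_pos: [0.5318, -0.1746, 0.0078]
orientation: [3.141, -0.003, -0.082]
ft_force: [0.1, -0.5, 0.4]
width: 0.0439
finger_force: 0.0
clock: 6.8
tool_pos: [0.53, -0.1744, 0.001]
orientation: [3.141, -0.0, -0.082]
ft_force: [0.9, -0.1, -0.4]
width: 0.0434
finger_force: 0.0
```

```bash
for i in 1 2 3; do python3 -m inch '[[[0,0,-0.01],[0,0,0],0.5],[[0,0,-0.01],[0,0,0],0.5]]' | sed -n '2p;4p'; done
```

```text
tool_pos: [0.5296, -0.1741, -0.0026]
ft_force: [-0.7, -0.6, -0.0]
tool_pos: [0.5296, -0.1741, -0.0057]
ft_force: [0.3, 1.2, -0.6]
tool_pos: [0.5297, -0.1741, -0.0086]
ft_force: [-0.7, -0.3, -0.9]
```

Still no contact at -9 mm, so the reported TCP does sit below the real tips.

```bash
for i in 1 2 3 4; do python3 -m inch '[[[0,0,-0.01],[0,0,0],0.5],[[0,0,-0.01],[0,0,0],0.5]]' | sed -n '2p;4p'; done
```

```text
tool_pos: [0.5297, -0.1742, -0.0116]
ft_force: [0.1, 0.3, -0.3]
tool_pos: [0.5297, -0.1742, -0.0146]
ft_force: [0.1, 0.4, 0.5]
tool_pos: [0.5296, -0.1741, -0.0176]
ft_force: [-0.4, 0.3, 0.2]
tool_pos: [0.5296, -0.1742, -0.0206]
ft_force: [0.0, 0.2, -0.7]
```

```bash
for i in 1 2 3; do python3 -m inch '[[[0,0,-0.01],[0,0,0],0.5],[[0,0,-0.01],[0,0,0],0.5]]' | sed -n '2p;4p'; done
python3 - <<'E'
from h import *
p=bot.observe()["tool_pos"]; n="scene";c=(170,170,250,260);s=6
R=cv2.Rodrigues(np.array([0,0,bot.observe()["orientation"][2]]))[0]
im=bot.read_camera(n)[:,:,::-1]; im=cv2.resize(im[c[1]:c[3],c[0]:c[2]],None,fx=s,fy=s,interpolation=cv2.INTER_CUBIC)
im=cv2.convertScaleAbs(im,alpha=1.5)
w=bot.observe()["width"]
for sg in (1,-1):
    for dx in (-.0095,.0095):
      q=(w2px(n,[*(p+R@[dx,sg*w/2,0])[:2],0])-c[:2]+.5)*s; cv2.drawMarker(im,tuple(int(x) for x in q),(0,0,255),0,10)
cv2.imwrite("pics/m3.png",im)
E
```

```text
tool_pos: [0.5303, -0.1743, -0.0228]
ft_force: [-1.4, -0.0, 5.5]
tool_pos: [0.5303, -0.1744, -0.023]
ft_force: [-8.5, 2.7, 24.8]
tool_pos: [0.5303, -0.1744, -0.0231]
ft_force: [-16.6, 4.6, 45.8]
```

View pics/m3.png

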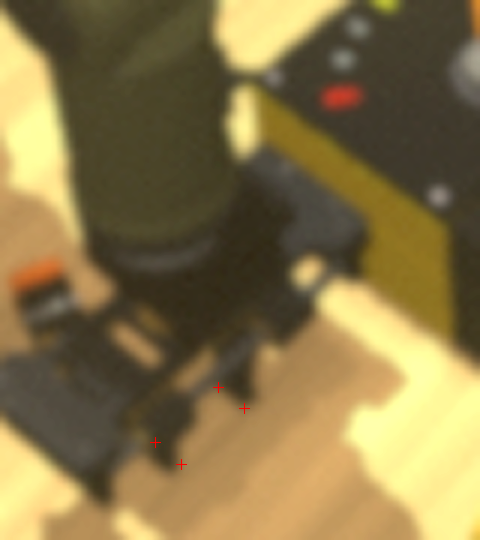

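The table contact came at reported z = -0.0228. So the true tip z is the reported value + 0.023, and the tips line up horizontally. Back to the lever with that correction.

```bash
python3 -m inch '[[[0,0,0.2],[0,0,0],0.5],[[0,0,0.4],[0,0,0],0.5],[[0,0,0.6],[0,0,0],0.5],[[0,0.1,0.77],[0,0,0],0.5],[[0,0.3,0.77],[0,0,0],0.5],[[0,0.5,0.77],[0,0,0],0.5],[[0,0.7,0.77],[0,0,0],0.5],[[0,0.793,0.77],[0,0,0],0.5],[[0,0.793,0.7],[0,0,0],0.5],[[0,0.793,0.53],[0,0,0],0.5],[[0,0.793,0.445],[0,0,0],0.5],[[0,0.793,0.445],[0,0,0],0.5]]'; python3 -m inch '[[[0,0,0],[0,0,0],0],[[0,0,0],[0,0,0],0],[[0,0,0],[0,0,0],0],[[0,0,0],[0,0,0],0],[[0,0,0],[0,0,0],0]]'
```

```text
clock: 10.85
tool_pos: [0.5279, 0.0635, 0.102]
orientation: [3.141, 0.005, -0.082]
ft_force: [-0.3, 0.5, 0.8]
width: 0.0435
finger_force: 0.0
clock: 11.48
tool_pos: [0.5303, 0.0638, 0.1048]
orientation: [3.142, -0.001, -0.082]
ft_force: [-0.6, 0.6, 2.6]
width: 0.0141
finger_force: 30.0
```

```bash
python3 -m inch '[[[-0.018,-0.019,0],[0,0,0],0],[[-0.046,-0.067,0],[0,0,0],0],[[-0.055,-0.095,0],[0,0,0],0],[[-0.059,-0.122,0],[0,0,0],0],[[-0.058,-0.15,0],[0,0,0],0],[[-0.054,-0.177,0],[0,0,0],0],[[-0.046,-0.204,0],[0,0,0],0],[[-0.034,-0.229,0],[0,0,0],0],[[-0.018,-0.252,0],[0,0,0],0],[[0.001,-0.273,0],[0,0,0],0],[[0.005,-0.278,0],[0,0,0],0],[[0.005,-0.278,0],[0,0,0],0],[[0.005,-0.278,0],[0,0,0],0]]'
```

```text
clock: 13.1
tool_pos: [0.531, -0.0161, 0.1047]
orientation: [-3.138, 0.001, -0.079]
ft_force: [-1.4, 6.2, 5.5]
width: 0.0144
finger_force: 30.0
```

```bash
python3 -m inch '[[[0.003,-0.27,0],[0,0,0],0.5]]' >/dev/null; python3 -m inch '[[[0,0,0],[0,0,0],0.5],[[0,0,0],[0,0,0],0.5],[[0,0,0.15],[0,0,0],0.5],[[0,0,0.25],[0,0,0],0.8],[[0.05,0.2,0.25],[0,0,0.7],0.8],[[0.1,0.4,0.25],[0,0,0.7],0.8],[[0.1,0.6,0.25],[0,0,0.7],0.8],[[0.1,0.8,0.25],[0,0,0.7],0.8],[[0.1,0.8,0.25],[0,0,0.7],0.8]]'
```

```text
clock: 14.35
tool_pos: [0.56, 0.1648, 0.1792]
orientation: [-3.138, -0.001, 0.662]
ft_force: [-0.2, 0.5, -0.5]
width: 0.0696
finger_force: 0.0
```

```bash
python3 -m inch '[[[0.005,0.2,0],[0,0,0.794],0.8],[[0.005,0.334,0],[0,0,0.794],0.8],[[0.005,0.334,0],[0,0,0.794],0.8],[[0.005,0.334,0],[0,0,0.794],0.8],[[0.005,0.334,0],[0,0,0.794],0.8],[[0.005,0.334,-0.15],[0,0,0.794],0.8],[[0.005,0.334,-0.26],[0,0,0.794],0.8],[[0.005,0.334,-0.294],[0,0,0.794],0.8],[[0.005,0.334,-0.294],[0,0,0.794],0.8]]'; python3 -c "
from fit import *
im=bot.read_camera('top')[195:220,225:262].astype(int); m=(im[...,0]>1.6*im[...,2])&(im[...,0]>im[...,1]+25)
v,u=np.nonzero(m); print(np.mean(u)+225,np.mean(v)+195,len(u), w2px('top',(.5307,-.0183,.145)))"
```

```text
clock: 15.48
tool_pos: [0.5637, 0.2572, 0.0909]
orientation: [-3.141, 0.001, 1.482]
ft_force: [0.4, -0.2, -0.0]
width: 0.0697
finger_force: 0.0
258.5 206.1 10 [262.997735   209.54562178]
```

```bash
python3 -m inch '[[[-0.005,0.022,0],[0,0,0],0.8],[[-0.005,0.022,0],[0,0,0],0.8],[[-0.005,0.022,0],[0,0,0],0.2],[[-0.005,0.022,0],[0,0,0],0.2],[[-0.005,0.022,0],[0,0,0],0.2],[[-0.005,0.022,0],[0,0,0],0.2]]'
```

```text
clock: 16.27
tool_pos: [0.5617, 0.2645, 0.0909]
orientation: [-3.141, 0.0, 1.483]
ft_force: [-0.3, -0.5, 0.6]
width: 0.0395
finger_force: 30.0
```

```bash
python3 -m inch '[[[-0.008,-0.1,0.003],[0,0,0],0.2],[[-0.015,-0.2,0.003],[0,0,0],0.2],[[-0.023,-0.3,0.003],[0,0,0],0.2],[[-0.031,-0.4,0.003],[0,0,0],0.2],[[-0.038,-0.49,0.003],[0,0,0],0.2],[[-0.039,-0.505,0.003],[0,0,0],0.2],[[-0.039,-0.515,0.003],[0,0,0],0.2],[[-0.039,-0.515,0.003],[0,0,0],0.2],[[-0.039,-0.515,0.003],[0,0,0],0.2]]'
```

```text
clock: 17.4
tool_pos: [0.5502, 0.1176, 0.0915]
orientation: [3.141, -0.011, 1.487]
ft_force: [3.5, 11.7, -8.6]
width: 0.0393
finger_force: 30.0
```

```bash
python3 -m inch '[[[0,0,0],[0,0,0],0.6],[[0,0,0],[0,0,0],0.6],[[0,0,0.1],[0,0,0],0.6],[[0,0,0.3],[0,0,0],0.6],[[-0.1,-0.2,0.4],[0,0,0],0.6],[[-0.2,-0.4,0.4],[0,0,0],0.6],[[-0.2,-0.6,0.4],[0,0,0],0.6],[[-0.2,-0.7,0.4],[0,0,0],0.6]]'; python3 - <<'E'
from fit import *
snap("top","t5.png",(165,170,285,235),6.5)
im=bot.read_camera("top").astype(int); L=(.54925,.1075,-.0772)
b=(im[...,2]>im[...,0]+15)&(im[...,2]>im[...,1]); v,u=np.nonzero(b); k=(u<280)&(v<260)
print(sorted(zip(u[k].tolist(),v[k].tolist())))
for y in (.077,.153): print(w2px("top",T(L,(0,y,.088))))
E
```

```text
clock: 18.4
tool_pos: [0.4892, -0.1045, 0.2126]
orientation: [3.141, 0.003, 1.478]
ft_force: [0.5, -0.8, -1.0]
width: 0.0524
finger_force: 0.0
[(176, 201), (176, 202), (176, 203), (176, 204), (176, 205), (176, 206), (176, 207), (176, 208), (177, 195), (177, 196), (177, 197), (177, 198), (177, 199), (177, 200), (177, 201), (177, 202), (177, 203), (177, 204), (177, 205), (177, 206), (177, 207), (177, 208), (178, 193), (178, 195), (178, 196), (178, 197), (178, 198), (178, 199), (178, 200), (178, 201), (178, 202), (178, 203), (178, 204), (178, 205), (178, 206), (178, 207), (178, 208), (179, 193), (179, 196), (179, 197), (179, 198), (179, 199), (179, 200), (179, 201), (179, 202), (179, 203), (179, 204), (179, 205), (179, 206), (179, 207), (179, 208), (180, 193), (180, 196), (180, 197), (180, 198), (180, 199), (180, 200), (180, 201), (180, 202), (180, 203), (180, 204), (180, 205), (180, 206), (180, 207), (180, 208), (181, 193), (181, 195), (181, 196), (181, 197), (181, 198), (181, 199), (181, 200), (181, 201), (181, 202), (181, 203), (181, 204), (181, 205), (181, 206), (181, 207), (181, 208), (182, 193), (182, 196), (182, 197), (182, 198), (182, 199), (182, 200), (182, 201), (182, 202), (182, 203), (182, 204), (182, 205), (182, 206), (182, 207), (182, 208), (183, 193), (183, 196), (183, 197), (183, 198), (183, 199), (183, 200), (183, 201), (183, 202), (183, 203), (183, 204), (183, 205), (183, 206), (183, 207), (183, 208), (184, 195), (184, 196), (184, 197), (184, 198), (184, 199), (184, 200), (184, 201), (184, 202), (184, 203), (184, 204), (184, 205), (184, 206), (184, 207), (184, 208), (185, 196), (185, 197), (185, 198)]
[202.7971773  202.89220107]
[180.54569219 201.11482767]
```

View pics/t5.png

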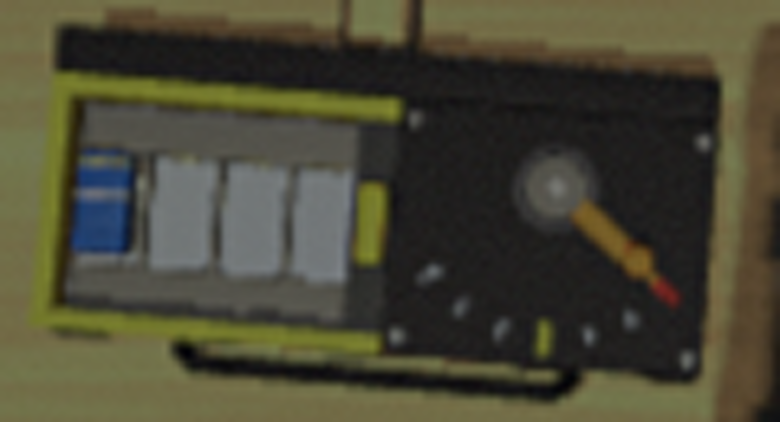

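Only slot 4 holds a spent pack, blue at crop (102,205). Slots 1–3 are empty, the cover is open and the lever is on the red mark. Next I'll fetch the spent pack.

```bash
python3 -m inch '[[[0.2,0.2,0],[0,0,0],0.8],[[0.24,0.4,0],[0,0,0],0.8],[[0.24,0.6,0],[0,0,0],0.8],[[0.24,0.8,0],[0,0,0],0.8],[[0.24,1,0],[0,0,0],0.8],[[0.24,1,0],[0,0,0],0.8],[[0.24,1,0],[0,0,0],0.8]]'
```

```text
clock: 19.38
tool_pos: [0.562, 0.2009, 0.2119]
orientation: [-3.141, 0.0, 1.485]
ft_force: [0.4, -0.3, -0.1]
width: 0.0696
finger_force: 0.0
```

```bash
python3 -m inch '[[[-0.003,0.198,0],[0,0,0.008],0.8],[[-0.003,0.198,0],[0,0,0.008],0.8],[[-0.003,0.198,-0.2],[0,0,0.008],0.8],[[-0.003,0.198,-0.4],[0,0,0.008],0.8],[[-0.003,0.198,-0.5],[0,0,0.008],0.8],[[-0.003,0.198,-0.54],[0,0,0.008],0.8],[[-0.003,0.198,-0.54],[0,0,0.008],0.8],[[-0.003,0.198,-0.54],[0,0,0.008],0.3],[[-0.003,0.198,-0.54],[0,0,0.008],0.3],[[-0.003,0.198,-0.54],[0,0,0.008],0.3],[[-0.003,0.198,-0.54],[0,0,0.008],0.3]]'
```

```text
clock: 20.75
tool_pos: [0.5624, 0.2598, 0.0513]
orientation: [3.139, -0.0, 1.491]
ft_force: [-0.3, -0.1, 5.4]
width: 0.0535
finger_force: 30.0
```

```bash
python3 -m inch '[[[0,0,0.2],[0,0,0],0.3],[[0,0,0.4],[0,0,0],0.3],[[0,0,0.5],[0,0,0],0.3],[[-0.03,-0.2,0.5],[0,0,0],0.3],[[-0.06,-0.4,0.5],[0,0,0],0.3],[[-0.09,-0.6,0.5],[0,0,0],0.3],[[-0.1,-0.8,0.5],[0,0,0],0.3],[[-0.12,-1,0.5],[0,0,0],0.3],[[-0.12,-1,0.5],[0,0,0],0.3]]' | sed -n '2p;5,6p'; python3 -m inch '[[[-0.03,-0.2,0],[0,0,0],0.3],[[-0.06,-0.4,0],[0,0,0],0.3],[[-0.09,-0.6,0],[0,0,0],0.3],[[-0.12,-0.8,0],[0,0,0],0.3],[[-0.13,-1,0],[0,0,0],0.3],[[-0.13,-1,0],[0,0,0],0.3]]'
```

```text
tool_pos: [0.5244, -0.0476, 0.1991]
width: 0.0541
finger_force: 30.0
clock: 22.62
tool_pos: [0.4842, -0.346, 0.1984]
orientation: [-3.14, 0.0, 1.483]
ft_force: [-0.1, 1.0, -1.3]
width: 0.0539
finger_force: 30.0
```

```bash
python3 -m inch '[[[0,-0.2,0],[0,0,0],0.3],[[0,-0.353,0],[0,0,0],0.3],[[0,-0.353,0],[0,0,0],0.3],[[0,-0.353,-0.2],[0,0,0],0.3],[[0,-0.353,-0.4],[0,0,0],0.3],[[0,-0.353,-0.58],[0,0,0],0.3],[[0,-0.353,-0.62],[0,0,0],0.3],[[0,-0.353,-0.62],[0,0,0],0.3],[[0,-0.353,-0.62],[0,0,0],0.8],[[0,-0.353,-0.62],[0,0,0],0.8],[[0,-0.353,-0.4],[0,0,0],1],[[0,-0.353,-0.2],[0,0,0],1],[[0,-0.353,0],[0,0,0],1],[[0,-0.353,0],[0,0,0],1]]'
python3 - <<'E'
from fit import *
im=bot.read_camera("top").astype(int)
b=(im[...,2]>im[...,0]+15)&(im[...,2]>im[...,1]); v,u=np.nonzero(b); print(u.mean(),v.mean(),len(u))
# pack check: recompute dark/orange blobs near expected
for p in [(.5805,-.2721),(.4373,-.1739),(.424,-.2536)]:
    c=w2px("top",(*p,.028)); x,y=c.round().astype(int); r=14; w=im[y-r:y+r+1,x-r:x+r+1]
    o=(w[...,0]>1.8*w[...,2])&(w[...,0]>w[...,1]*1.35)&(w[...,0]>90); k=w.sum(2)<110
    f=lambda m:(np.argwhere(m).mean(0)[::-1]+[x-r,y-r]).round(1) if m.any() else None
    print(c.round(1),"orange",f(o),o.sum(),"dark",f(k),k.sum())
E
```

```text
clock: 24.38
tool_pos: [0.4901, -0.4484, 0.2084]
orientation: [3.131, 0.009, 1.491]
ft_force: [-0.4, 0.4, -0.1]
width: 0.0868
finger_force: 0.0
382.0673076923077 224.1346153846154 104
[332.9 197.1] orange [332.7 202.6] 10 dark [332.6 196.6] 50
[305.7 237.4] orange [303.5 243. ] 2 dark [305.4 237.6] 45
[328.3 241.3] orange [327.2 247.7] 6 dark [328.  241.1] 51
```

```bash
python3 - <<'E'
from fit import *
for uv,z in (((492,185),.17),((486,222),.14),((483,235),.05),((444,228),.05)): print(px2w("top",np.array(uv)/1.5,z).round(3))
print(px2w("top",(382.07,224.13),.037))
o=bot.observe(); print(o["tool_pos"],o["orientation"])
E
```

```text
[ 0.809 -0.228  0.17 ]
[ 0.735 -0.22   0.14 ]
[ 0.722 -0.231  0.05 ]
[ 0.739 -0.139  0.05 ]
[ 0.48489193 -0.4419097   0.037     ]
[ 0.48834215 -0.44745016  0.20454429] [3.13565074 0.00517318 1.49102254]
```

```bash
python3 -m inch '[[[0.1,0.2,0],[0,0,-0.065],0.9],[[0.2,0.4,0],[0,0,-0.065],0.9],[[0.32,0.6,0],[0,0,-0.065],0.9],[[0.32,0.6,-0.2],[0,0,-0.065],0.9],[[0.32,0.6,-0.45],[0,0,-0.065],0.9],[[0.32,0.6,-0.5],[0,0,-0.065],0.9],[[0.32,0.6,-0.5],[0,0,-0.065],0.9]]'
```

```text
clock: 25.3
tool_pos: [0.5795, -0.2654, 0.0462]
orientation: [-3.135, -0.002, 1.423]
ft_force: [0.4, -0.2, 0.5]
width: 0.0783
finger_force: 0.0
```

```bash
python3 -m inch '[[[0,0,0],[0,0,0],0.9],[[0,0,0],[0,0,0],0.9]]'|sed -n 2,3p
```

```text
tool_pos: [0.5838, -0.267, 0.0519]
orientation: [3.138, 0.001, 1.423]
```

```bash
python3 -m inch '[[[-0.011,-0.017,-0.1],[0,0,0],0.9],[[-0.011,-0.017,-0.2],[0,0,0],0.9],[[-0.011,-0.017,-0.206],[0,0,0],0.9],[[-0.011,-0.017,-0.206],[0,0,0],0.3],[[-0.011,-0.017,-0.206],[0,0,0],0.3],[[-0.011,-0.017,-0.206],[0,0,0],0.3],[[-0.011,-0.017,-0.206],[0,0,0],0.3]]'; python3 -m inch '[[[0,0,0.2],[0,0,0],0.3],[[0,0,0.4],[0,0,0],0.3],[[0,0,0.6],[0,0,0],0.3],[[0,0,0.72],[0,0,0],0.3],[[-0.03,0.2,0.72],[0,0,0.065],0.3],[[-0.05,0.4,0.72],[0,0,0.065],0.3],[[-0.06,0.6,0.72],[0,0,0.065],0.3],[[-0.07,0.8,0.72],[0,0,0.065],0.3],[[-0.08,1,0.72],[0,0,0.065],0.3],[[-0.08,1,0.72],[0,0,0.065],0.3]]'
```

```text
clock: 26.42
tool_pos: [0.5801, -0.2718, -0.0108]
orientation: [3.14, 0.001, 1.423]
ft_force: [0.2, -0.1, 4.1]
width: 0.0536
finger_force: 30.0
clock: 27.68
tool_pos: [0.554, 0.0359, 0.2047]
orientation: [3.141, -0.002, 1.502]
ft_force: [-0.4, -1.7, -0.9]
width: 0.0537
finger_force: 30.0
```

```bash
python3 -m inch '[[[0.01,0.2,0],[0,0,-0.008],0.3],[[0.02,0.4,0],[0,0,-0.008],0.3],[[0.025,0.6,0],[0,0,-0.008],0.3],[[0.025,0.747,0],[0,0,-0.008],0.3],[[0.025,0.747,-0.15],[0,0,-0.008],0.3],[[0.025,0.747,-0.27],[0,0,-0.008],0.3],[[0.025,0.747,-0.3],[0,0,-0.008],0.3],[[0.025,0.747,-0.3],[0,0,-0.008],0.3],[[0.025,0.747,-0.3],[0,0,-0.008],0.3]]'
```

```text
clock: 28.8
tool_pos: [0.5639, 0.2529, 0.1159]
orientation: [3.139, -0.001, 1.482]
ft_force: [0.2, 0.2, 0.2]
width: 0.0539
finger_force: 30.0
```

```bash
python3 -m inch '[[[-0.008,0.024,0],[0,0,0.011],0.3],[[-0.008,0.024,-0.08],[0,0,0.011],0.3],[[-0.008,0.024,-0.15],[0,0,0.011],0.3],[[-0.008,0.024,-0.19],[0,0,0.011],0.3],[[-0.008,0.024,-0.21],[0,0,0.011],0.3],[[-0.008,0.024,-0.213],[0,0,0.011],0.3]]'
```

```text
clock: 29.55
tool_pos: [0.5603, 0.2612, 0.0503]
orientation: [3.141, -0.002, 1.495]
ft_force: [0.1, 2.9, 0.7]
width: 0.0536
finger_force: 30.0
```

```bash
python3 -m inch '[[[0,0,0],[0,0,0],0.78],[[0,0,0],[0,0,0],0.78],[[0,0,0],[0,0,0],0.78],[[0,0,0.2],[0,0,0],0.78],[[0,0,0.4],[0,0,0],0.78],[[0,0,0.5],[0,0,0],0.78],[[-0.06,-0.2,0.5],[0,0,0],0.9],[[-0.12,-0.4,0.5],[0,0,0],0.9],[[-0.18,-0.6,0.5],[0,0,-0.3],0.9],[[-0.24,-0.8,0.5],[0,0,-0.3],0.9],[[-0.28,-1,0.5],[0,0,-0.3],0.9],[[-0.28,-1,0.5],[0,0,-0.3],0.9]]'
python3 - <<'E'
from fit import *
im=bot.read_camera("top"); L=(.54925,.1075,-.0772)
c=im[180:225,165:225]; a=cv2.resize(c[:,:,::-1],None,fx=8,fy=8,interpolation=cv2.INTER_CUBIC)
c=im[180:285,290:365]; b=cv2.resize(c[:,:,::-1],None,fx=4,fy=4,interpolation=cv2.INTER_CUBIC)[:360]
cv2.imwrite("pics/t6.png",np.hstack([a,b]))
E
```

```text
clock: 31.05
tool_pos: [0.4749, -0.0466, 0.2001]
orientation: [3.141, 0.003, 1.169]
ft_force: [-0.5, 0.0, -0.5]
width: 0.0783
finger_force: 0.0
```

View pics/t6.png

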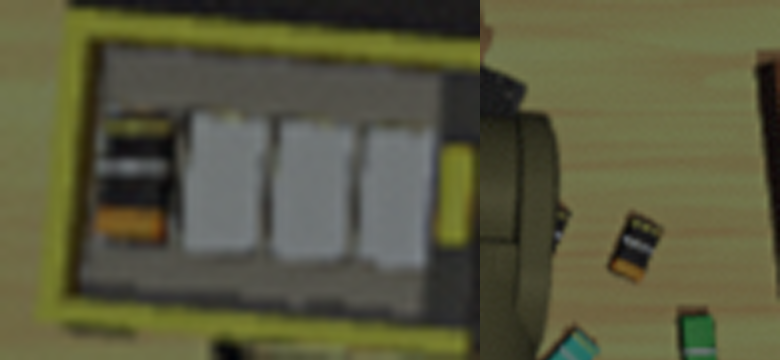

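The first pack lies in slot 4 with its brass towards the lens (crop (135,180)), and pack C is unmoved at (635,247). Next is B.

```bash
python3 -m inch '[[[-0.06,-0.2,0],[0,0,0],0.9],[[-0.12,-0.4,0],[0,0,0],0.9],[[-0.125,-0.424,-0.2],[0,0,0],0.9],[[-0.125,-0.424,-0.4],[0,0,0],0.9],[[-0.125,-0.424,-0.5],[0,0,0],0.9],[[-0.125,-0.424,-0.5],[0,0,0],0.9],[[-0.125,-0.424,-0.5],[0,0,0],0.9],[[-0.125,-0.424,-0.5],[0,0,0],0.9]]'; python3 - <<'E'
from fit import *
im=bot.read_camera("scene").astype(int)
for p in [(.4373,-.1739),(.424,-.2536)]:
    c=w2px("scene",(*p,.028)); x,y=c.round().astype(int); r=12; w=im[y-r:y+r+1,x-r:x+r+1]
    o=(w[...,0]>1.8*w[...,2])&(w[...,0]>w[...,1]*1.35); f=lambda m:(np.argwhere(m).mean(0)[::-1]+[x-r,y-r]).round(1) if m.any() else None
    t=w2px("scene",(p[0]-.022,p[1]+.009,.02)); print(c.round(1),t.round(1),"orange",f(o),o.sum())
E
```

```text
clock: 32.1
tool_pos: [0.4405, -0.1676, 0.052]
orientation: [3.138, 0.001, 1.181]
ft_force: [-0.0, 0.6, 0.0]
width: 0.0781
finger_force: 0.0
[179.  219.6] [176.1 215.6] orange [172. 217.] 11
[157.3 235.2] [154.7 230.8] orange [153.7 231.1] 40
```

```bash
python3 -m inch '[[[-0.011,-0.021,-0.1],[0,0,-0.014],0.9],[[-0.011,-0.021,-0.2],[0,0,-0.014],0.9],[[-0.011,-0.021,-0.206],[0,0,-0.014],0.9],[[-0.011,-0.021,-0.206],[0,0,-0.014],0.3],[[-0.011,-0.021,-0.206],[0,0,-0.014],0.3],[[-0.011,-0.021,-0.206],[0,0,-0.014],0.3],[[-0.011,-0.021,-0.206],[0,0,-0.014],0.3]]'; python3 -m inch '[[[0,0,0.2],[0,0,0],0.3],[[0,0,0.4],[0,0,0],0.3],[[0,0,0.6],[0,0,0],0.3],[[0,0,0.72],[0,0,0],0.3],[[0.08,0.2,0.72],[0,0,0.312],0.3],[[0.16,0.4,0.72],[0,0,0.312],0.3],[[0.24,0.6,0.72],[0,0,0.312],0.3],[[0.32,0.8,0.72],[0,0,0.312],0.3],[[0.39,1,0.72],[0,0,0.312],0.3],[[0.39,1,0.72],[0,0,0.312],0.3],[[0.39,1,0.72],[0,0,0.312],0.3]]'
```

```text
clock: 33.02
tool_pos: [0.4362, -0.1741, -0.0107]
orientation: [3.14, 0.001, 1.165]
ft_force: [-1.6, 1.1, 4.9]
width: 0.0539
finger_force: 29.7
clock: 34.4
tool_pos: [0.5521, 0.1266, 0.2039]
orientation: [-3.14, 0.0, 1.494]
ft_force: [-1.2, 0.2, -0.8]
width: 0.0537
finger_force: 29.7
```

```bash
python3 -m inch '[[[0.01,0.17,0],[0,0,0],0.3],[[0.02,0.319,0],[0,0,0],0.3],[[0.02,0.319,-0.15],[0,0,0],0.3],[[0.02,0.319,-0.28],[0,0,0],0.3],[[0.02,0.319,-0.29],[0,0,0],0.3],[[0.02,0.319,-0.29],[0,0,0],0.3],[[0.02,0.319,-0.29],[0,0,0],0.3]]'|sed -n '2,3p;5,6p'
```

```text
tool_pos: [0.5599, 0.2218, 0.1195]
orientation: [3.138, -0.001, 1.491]
width: 0.054
finger_force: 29.7
```

```bash
python3 -m inch '[[[-0.006,0.002,-0.08],[0,0,0.002],0.3],[[-0.006,0.002,-0.15],[0,0,0.002],0.3],[[-0.006,0.002,-0.2],[0,0,0.002],0.3],[[-0.006,0.002,-0.22],[0,0,0.002],0.3],[[-0.006,0.002,-0.225],[0,0,0.002],0.3],[[-0.006,0.002,-0.225],[0,0,0.002],0.3]]'
```

```text
clock: 36.02
tool_pos: [0.557, 0.2228, 0.0503]
orientation: [3.141, -0.0, 1.494]
ft_force: [0.5, -0.3, -0.5]
width: 0.0542
finger_force: 29.7
```

```bash
python3 -m inch '[[[0,0,0],[0,0,0],0.78],[[0,0,0],[0,0,0],0.78],[[0,0,0],[0,0,0],0.78],[[0,0,0.2],[0,0,0],0.78],[[0,0,0.4],[0,0,0],0.78],[[0,0,0.5],[0,0,0],0.78],[[-0.06,-0.2,0.5],[0,0,0],0.9],[[-0.12,-0.4,0.5],[0,0,0],0.9],[[-0.18,-0.6,0.5],[0,0,-0.325],0.9],[[-0.24,-0.8,0.5],[0,0,-0.325],0.9],[[-0.28,-1,0.5],[0,0,-0.325],0.9],[[-0.28,-1,0.5],[0,0,-0.325],0.9]]'
python3 - <<'E'
from fit import *
im=bot.read_camera("top").astype(int)
c=w2px("top",(.424,-.2536,.028)); x,y=c.round().astype(int); r=14; w=im[y-r:y+r+1,x-r:x+r+1]
o=(w[...,0]>1.8*w[...,2])&(w[...,0]>w[...,1]*1.35)&(w[...,0]>90); k=w.sum(2)<110
f=lambda m:(np.argwhere(m).mean(0)[::-1]+[x-r,y-r]).round(1) if m.any() else None
print(c.round(1),"orange",f(o),o.sum(),"dark",f(k),k.sum())
E
```

```text
clock: 37.52
tool_pos: [0.4712, -0.0835, 0.1998]
orientation: [3.141, 0.003, 1.144]
ft_force: [0.3, 0.2, -0.3]
width: 0.0785
finger_force: 0.0
[328.3 241.3] orange [329.  248.2] 5 dark [323.9 239.9] 61
```

```bash
python3 - <<'E'
from fit import *
im=bot.read_camera("scene").astype(int)
c=w2px("scene",(.424,-.2536,.028)); x,y=c.round().astype(int); r=12; w=im[y-r:y+r+1,x-r:x+r+1]
o=(w[...,0]>1.8*w[...,2])&(w[...,0]>w[...,1]*1.35); print((np.argwhere(o).mean(0)[::-1]+[x-r,y-r]).round(1),o.sum())
a=bot.read_camera("top")[215:270,295:355]; b=bot.read_camera("scene")[205:260,130:190]
cv2.imwrite("pics/t7.png",np.hstack([cv2.resize(i[:,:,::-1],None,fx=6.6,fy=6.6,interpolation=cv2.INTER_CUBIC) for i in (a,b)]))
E
```

```text
[153.6 231.2] 26
```

View pics/t7.png

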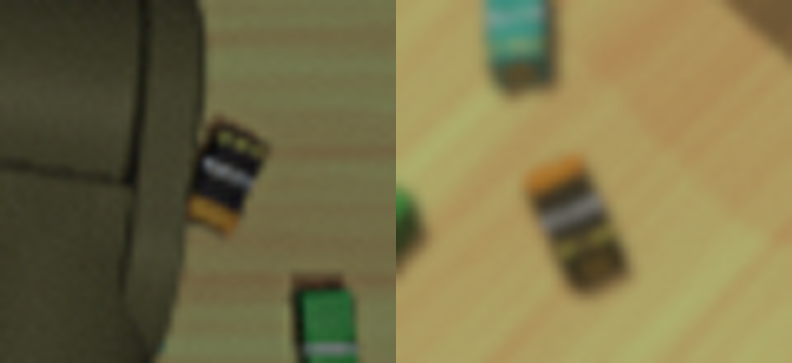

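Pack C is unmoved at crop (228,175); the arm's edge only clips it.

```bash
python3 -m inch '[[[-0.06,-0.2,0],[0,0,0.007],0.9],[[-0.12,-0.4,0],[0,0,0.007],0.9],[[-0.157,-0.567,0],[0,0,0.007],0.9],[[-0.157,-0.567,-0.2],[0,0,0.007],0.9],[[-0.157,-0.567,-0.4],[0,0,0.007],0.9],[[-0.157,-0.567,-0.5],[0,0,0.007],0.9],[[-0.157,-0.567,-0.5],[0,0,0.007],0.9],[[-0.157,-0.567,-0.5],[0,0,0.007],0.9],[[-0.157,-0.567,-0.5],[0,0,0.007],0.9]]'|sed -n 2,3p
```

```text
tool_pos: [0.4273, -0.248, 0.0518]
orientation: [3.138, 0.001, 1.162]
```

```bash
python3 -m inch '[[[-0.011,-0.018,-0.1],[0,0,-0.01],0.9],[[-0.011,-0.018,-0.2],[0,0,-0.01],0.9],[[-0.011,-0.018,-0.206],[0,0,-0.01],0.9],[[-0.011,-0.018,-0.206],[0,0,-0.01],0.3],[[-0.011,-0.018,-0.206],[0,0,-0.01],0.3],[[-0.011,-0.018,-0.206],[0,0,-0.01],0.3],[[-0.011,-0.018,-0.206],[0,0,-0.01],0.3]]'; python3 -m inch '[[[0,0,0.2],[0,0,0],0.3],[[0,0,0.4],[0,0,0],0.3],[[0,0,0.6],[0,0,0],0.3],[[0,0,0.72],[0,0,0],0.3],[[0.08,0.2,0.72],[0,0,0.326],0.3],[[0.16,0.4,0.72],[0,0,0.326],0.3],[[0.24,0.6,0.72],[0,0,0.326],0.3],[[0.32,0.8,0.72],[0,0,0.326],0.3],[[0.42,1,0.72],[0,0,0.326],0.3],[[0.42,1,0.72],[0,0,0.326],0.3],[[0.42,1,0.72],[0,0,0.326],0.3]]'
```

```text
clock: 39.72
tool_pos: [0.423, -0.2534, -0.011]
orientation: [3.14, 0.001, 1.151]
ft_force: [-1.0, 0.2, 4.7]
width: 0.0537
finger_force: 30.0
clock: 41.1
tool_pos: [0.548, 0.0477, 0.2037]
orientation: [-3.141, -0.0, 1.494]
ft_force: [0.4, -0.7, -0.8]
width: 0.0536
finger_force: 30.0
```

```bash
python3 -m inch '[[[0.01,0.2,0],[0,0,0],0.3],[[0.023,0.4,0],[0,0,0],0.3],[[0.02,0.455,0],[0,0,0],0.3],[[0.02,0.455,-0.15],[0,0,0],0.3],[[0.02,0.455,-0.28],[0,0,0],0.3],[[0.02,0.455,-0.29],[0,0,0],0.3],[[0.02,0.455,-0.29],[0,0,0],0.3],[[0.02,0.455,-0.29],[0,0,0],0.3]]'|sed -n '2,3p;5,6p'
```

```text
tool_pos: [0.5557, 0.1834, 0.1191]
orientation: [3.138, -0.0, 1.491]
width: 0.0536
finger_force: 30.0
```

```bash
python3 -m inch '[[[0,0.003,-0.08],[0,0,0.002],0.3],[[0,0.003,-0.15],[0,0,0.002],0.3],[[0,0.003,-0.2],[0,0,0.002],0.3],[[0,0.003,-0.22],[0,0,0.002],0.3],[[0,0.003,-0.224],[0,0,0.002],0.3],[[0,0.003,-0.224],[0,0,0.002],0.3]]'; python3 -m inch '[[[0,0,0],[0,0,0],0.78],[[0,0,0],[0,0,0],0.78],[[0,0,0],[0,0,0],0.78],[[0,0,0.2],[0,0,0],0.78],[[0,0,0.4],[0,0,0],0.78],[[0,0,0.5],[0,0,0],0.78],[[-0.06,-0.2,0.5],[0,0,0],0.8],[[-0.12,-0.4,0.5],[0,0,0],0.8],[[-0.18,-0.6,0.5],[0,0,0],0.8],[[-0.2,-0.8,0.5],[0,0,0],0.8],[[-0.2,-0.8,0.5],[0,0,0],0.8]]'
python3 - <<'E'
from fit import *
a=bot.read_camera("top")[175:230,165:275]; b=bot.read_camera("top")[175:275,340:420]
A=cv2.resize(a[:,:,::-1],(520,260),interpolation=cv2.INTER_CUBIC);B=cv2.resize(b[:,:,::-1],(208,260),interpolation=cv2.INTER_CUBIC)
cv2.imwrite("pics/t8.png",np.hstack([A,B]))
E
```

```text
clock: 42.85
tool_pos: [0.5542, 0.1851, 0.0501]
orientation: [3.142, -0.001, 1.495]
ft_force: [0.3, 1.2, -1.5]
width: 0.054
finger_force: 30.0
clock: 44.22
tool_pos: [0.4932, -0.0622, 0.1998]
orientation: [-3.141, 0.003, 1.483]
ft_force: [-0.3, 0.6, 0.0]
width: 0.0698
finger_force: 0.0
```

View pics/t8.png

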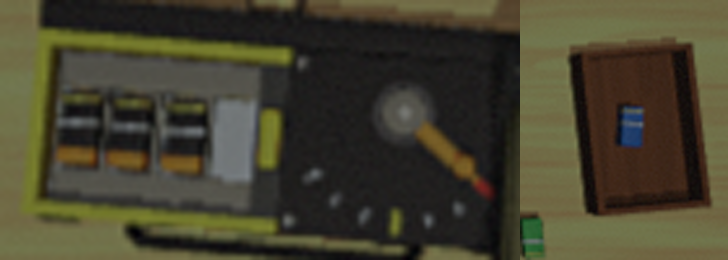

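All three fresh packs are seated with brass to the lens (crop (80,128), (130,130), (185,133)). The blue pack is in the box and the lever is at red. Now the cover.

```bash
python3 -m inch '[[[0.1,0.2,0],[0,0,0.008],0.8],[[0.19,0.4,0],[0,0,0.008],0.8],[[0.19,0.6,0],[0,0,0.008],0.8],[[0.19,0.6,0],[0,0,0.008],0.8],[[0.19,0.6,-0.1],[0,0,0.008],0.8],[[0.19,0.6,-0.2],[0,0,0.008],0.8],[[0.19,0.6,-0.2],[0,0,0.008],0.8],[[0.19,0.6,-0.2],[0,0,0.008],0.8]]'|sed -n 2,3p
```

```text
tool_pos: [0.5517, 0.1255, 0.1411]
orientation: [3.14, -0.001, 1.504]
```

```bash
python3 -m inch '[[[-0.004,-0.021,-0.08],[0,0,-0.009],0.8],[[-0.004,-0.021,-0.163],[0,0,-0.009],0.8],[[-0.004,-0.021,-0.163],[0,0,-0.009],0.8],[[-0.004,-0.021,-0.163],[0,0,-0.009],0.2],[[-0.004,-0.021,-0.163],[0,0,-0.009],0.2],[[-0.004,-0.021,-0.163],[0,0,-0.009],0.2],[[-0.004,-0.021,-0.163],[0,0,-0.009],0.2]]'
```

```text
clock: 46.2
tool_pos: [0.5503, 0.1182, 0.0914]
orientation: [3.141, 0.0, 1.493]
ft_force: [-0.4, 0.2, 3.0]
width: 0.0394
finger_force: 30.0
```

Gripped. Sliding it shut: 150 mm is units (0.039, 0.499), plus a small overpush.

```bash
python3 -m inch '[[[0.008,0.1,0],[0,0,0],0.2],[[0.015,0.2,0],[0,0,0],0.2],[[0.023,0.3,0],[0,0,0],0.2],[[0.031,0.4,0],[0,0,0],0.2],[[0.037,0.48,0],[0,0,0],0.2],[[0.039,0.5,0],[0,0,0],0.2],[[0.04,0.515,0],[0,0,0],0.2],[[0.04,0.515,0],[0,0,0],0.2],[[0.04,0.515,0],[0,0,0],0.2]]'
```

```text
clock: 47.32
tool_pos: [0.562, 0.2678, 0.0913]
orientation: [-3.14, 0.008, 1.491]
ft_force: [-4.8, -8.2, 8.1]
width: 0.04
finger_force: 30.0
```

```bash
python3 -m inch '[[[0,0,0],[0,0,0],0.7],[[0,0,0],[0,0,0],0.7],[[0,0,0.1],[0,0,0],0.7],[[0,0,0.3],[0,0,0],0.5],[[-0.05,-0.2,0.35],[0,0,-0.8],0.5],[[-0.1,-0.4,0.35],[0,0,-0.8],0.5],[[-0.1,-0.6,0.35],[0,0,-0.8],0.5],[[-0.1,-0.8,0.35],[0,0,-0.8],0.5],[[-0.1,-0.95,0.35],[0,0,-0.8],0.5],[[-0.1,-0.95,0.35],[0,0,-0.8],0.5],[[-0.1,-0.95,0.35],[0,0,-0.8],0.5]]'|sed -n 2,3p; python3 -m inch '[[[0,0,0],[0,0,-0.7],0.5],[[0,0,0],[0,0,-0.7],0.5],[[0,0,0],[0,0,-0.7],0.5],[[0,0,0],[0,0,-0.7],0.5],[[0,0,0],[0,0,-0.7],0.5],[[0,0,0],[0,0,-0.7],0.5]]'; python3 - <<'E'
from fit import *
im=bot.read_camera("top").astype(int)
y=(im[...,0]>im[...,2]*2)&(im[...,1]>110); v,u=np.nonzero(y[190:215,168:185]); print("handle yellow cols:",np.bincount(u+168)[168:])
E
```

```text
tool_pos: [0.532, -0.0112, 0.1959]
orientation: [-3.141, -0.001, 0.657]
clock: 49.45
tool_pos: [0.5321, -0.011, 0.196]
orientation: [-3.141, 0.0, -0.072]
ft_force: [0.2, 0.2, 0.8]
width: 0.0436
finger_force: 0.0
handle yellow cols: [ 0  0  5 16 24 13  3  4 10 10  2]
```

```bash
python3 -m inch '[[[-0.003,-0.018,-0.1],[0,0,0],0.5],[[-0.003,-0.018,-0.2],[0,0,0],0.5],[[-0.003,-0.018,-0.28],[0,0,0],0.5],[[-0.003,-0.018,-0.305],[0,0,0],0.5],[[-0.003,-0.018,-0.305],[0,0,0],0.5],[[-0.003,-0.018,-0.305],[0,0,0],0],[[-0.003,-0.018,-0.305],[0,0,0],0],[[-0.003,-0.018,-0.305],[0,0,0],0],[[-0.003,-0.018,-0.305],[0,0,0],0],[[-0.003,-0.018,-0.305],[0,0,0],0]]'
```

```text
clock: 50.75
tool_pos: [0.5313, -0.018, 0.1047]
orientation: [3.141, -0.0, -0.078]
ft_force: [-0.3, -1.2, 1.8]
width: 0.014
finger_force: 30.0
```

```bash
python3 -m inch '[[[-0.019,0.021,0],[0,0,0],0],[[-0.035,0.044,0],[0,0,0],0],[[-0.047,0.069,0],[0,0,0],0],[[-0.055,0.096,0],[0,0,0],0],[[-0.06,0.124,0],[0,0,0],0],[[-0.061,0.15,0],[0,0,0],0],[[-0.061,0.15,0],[0,0,0],0],[[-0.061,0.15,0],[0,0,0],0]]'
```

```text
clock: 51.75
tool_pos: [0.5101, 0.0251, 0.1041]
orientation: [3.137, 0.006, -0.08]
ft_force: [-7.1, -4.5, 6.1]
width: 0.0141
finger_force: 30.0
```

```bash
python3 -m inch '[[[0.008,0.007,0],[0,0,0],0],[[0.008,0.007,0],[0,0,0],0],[[0.008,0.007,0],[0,0,0],0],[[0.008,0.007,0],[0,0,0],0]]'
```

```text
clock: 52.25
tool_pos: [0.5106, 0.0276, 0.104]
orientation: [3.137, 0.01, -0.079]
ft_force: [-11.9, -3.6, 9.4]
width: 0.0143
finger_force: 30.0
```

```bash
python3 -m inch '[[[-0.008,0,0],[0,0,0],0.1],[[-0.008,0,0],[0,0,0],0.5],[[-0.008,0,0],[0,0,0],0.5],[[-0.008,0,0],[0,0,0],0.5],[[-0.008,0,0.2],[0,0,0],0.5],[[-0.008,0,0.35],[0,0,0],0.5],[[-0.1,-0.3,0.4],[0,0,0],0.5],[[-0.1,-0.6,0.4],[0,0,0],0.5],[[-0.1,-0.8,0.4],[0,0,0],0.5],[[-0.1,-0.9,0.4],[0,0,0],0.5],[[-0.1,-0.9,0.4],[0,0,0],0.5]]'; python3 - <<'E'
from fit import *
im=bot.read_camera("top").astype(int)[196:216,236:262]; m=(im[...,0]>1.6*im[...,2])&(im[...,0]>im[...,1]+25)
v,u=np.nonzero(m); print(list(zip((u+236).tolist(),(v+196).tolist())))
L=(.54925,.1075,-.0772)
for q in (.75,.9,1.05):
  a=np.pi+.9-q; print(q,[w2px("top",T(L,(.026+r*np.cos(a),-.083+r*np.sin(a),.14))).round(1) for r in (.02,.056)])
im=bot.read_camera("top").astype(int); b=(im[...,0]>130)&(im[...,2]<.5*im[...,0])
print("handle px pred shut", w2px("top",T(L,(0,.16,.126))), [(u,im[199:207,u].mean(0).round().tolist()) for u in range(172,186)])
E
```

```text
clock: 53.62
tool_pos: [0.4841, -0.2452, 0.224]
orientation: [3.141, 0.001, -0.083]
ft_force: [-0.3, 1.0, -0.3]
width: 0.0436
finger_force: 0.0
[(250, 205), (248, 212), (249, 212), (250, 212), (247, 213), (248, 213), (249, 213), (250, 213), (247, 214), (248, 214), (249, 214), (250, 214), (250, 215)]
0.75 [array([250.8, 204. ]), array([251.6, 215. ])]
0.9 [array([249.9, 204. ]), array([249., 215.])]
1.05 [array([249. , 203.9]), array([246.5, 214.6])]
handle px pred shut [176.36693866 200.21075022] [(172, [116.0, 121.0, 44.0]), (173, [108.0, 112.0, 41.0]), (174, [97.0, 95.0, 35.0]), (175, [109.0, 112.0, 41.0]), (176, [115.0, 120.0, 44.0]), (177, [116.0, 120.0, 45.0]), (178, [82.0, 78.0, 28.0]), (179, [46.0, 39.0, 17.0]), (180, [36.0, 35.0, 34.0]), (181, [42.0, 42.0, 41.0]), (182, [44.0, 44.0, 42.0]), (183, [44.0, 44.0, 41.0]), (184, [44.0, 44.0, 41.0]), (185, [44.0, 45.0, 42.0])]
```

```bash
python3 - <<'E'
from fit import *
im=np.mean([bot.read_camera("top").astype(float) for _ in range(4)],0)
L=(.54925,.1075,-.0772)
for v in range(203,224):
    r=im[v,243:257]; w=np.clip(r[:,0]-1.05*r[:,2]-12,0,None); print(v,round((w*np.arange(243,257)).sum()/(w.sum()+1e-9),2),round(w.sum()),end=" | ")
g=im[193:205,244:257].mean(2); w=np.clip(g-70,0,None); vv,uu=np.mgrid[193:205,244:257]; print("\nhub",(w*uu).sum()/w.sum(),(w*vv).sum()/w.sum())
print(w2px("top",T(L,(.026,-.083,.13))),w2px("top",T(L,(-.051,-.083,.112))))
E
```

```text
203 249.48 112 | 204 249.54 230 | 205 249.54 245 | 206 249.43 243 | 207 249.3 235 | 208 249.24 230 | 209 249.2 225 | 210 249.13 236 | 211 249.05 235 | 212 248.94 253 | 213 248.85 274 | 214 248.76 283 | 215 248.75 287 | 216 248.7 263 | 217 248.49 157 | 218 248.37 81 | 219 248.34 94 | 220 248.32 100 | 221 248.26 96 | 222 248.13 102 | 223 248.05 104 | 
hub 250.11578578315368 198.98264528004208
[250.35686109 198.14577537] [248.49305713 221.5560603 ]
```

The lever lines up with the yellow mark and the handle sits at its shut position, so I'm handing in.

```bash
python3 -c "
from plant import bot
print(bot.close_job())"
```

```text
the job is handed in; nothing more can be done
None
```

The job is handed in, but I got no verdict back: in the last pictures and readings, the spent pack is in the box, three fresh packs sit in slots 2–4 with contacts to the lens, the cover is shut and the lever is on the yellow mark.

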